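# Set the polariser ring to the red mark

### The job

Re-zero the round polariser mount and set it, using only the outside of the fingers on the upright blue knob at the end of its lever: gently push the lever clockwise (seen from above) back to the brass stop pin, then push it round the other way until the lever arm lies centred over the red mark on the rim, with red showing on both sides of it. Push, do not grip, pinch or force the lever, and leave the things standing around undisturbed.

Things in the scene. Friction and masses are not known exactly. Their poses are not given: they have to be found in the camera images.
- mount: Fixed round aluminium base, 132 mm across, 12 mm high, two low fixing ears at its back. Origin: on the ring's vertical axis at bench level; -x is its front, over which the lever sweeps, pointing at angle 2.192 rad + joint value from +x. Scale lines on the front rim. A brass stop pin (8 mm thick, top 28 mm up, 54 mm from the axis) ends the lever's clockwise travel, a dark pin the other end.
- polariser_ring (a joint): Angle of the rotating ring and its lever in rad, about the vertical axis through the mount's origin: 0 with the lever against the brass stop pin, growing counter-clockwise seen from above, 1.9 at the dark pin. It has friction (about 1.5 N at the knob moves it) and stays where it is left.
- lever_index (a point): Point on the centre line of the steel lever arm's top, 60 mm from the axis, 25 mm above the bench. The arm is 7 mm wide with a white line, 6 mm thick, and runs radially out of the black knurled ring (86 mm across, top 32 mm above the bench).
- lever_knob (a point): Centre of the top of the upright blue knob at the lever's end, 78 mm from the axis, 57 mm above the bench. The knob is a round post, 12 mm across between 29 and 57 mm above the bench (15 mm across below that): push it sideways there; apart from the knob nothing of the mount is higher than 32 mm.
- red_mark (a point): Centre of the red setting mark's top, 60 mm from the mount's axis, 14 mm above the bench. The mark is a red tab 14 mm wide along the rim, clipped to it (2 mm thick on top); fixed during a run, at another place of the scale each time.
- usb_stick: Bystander, loose on the bench, to be left alone: red memory stick, 57x18x9 mm. Origin: centre of its underside.
- loupe: Bystander, loose on the bench, to be left alone: black loupe, 40 mm across, 34 mm high. Origin: centre of its underside.
- lens_cleaner: Bystander, loose on the bench, to be left alone: blue pump bottle, 47 mm across, 136 mm high. Origin: centre of its underside.
- clear_tape: Bystander, loose on the bench, to be left alone: small tape roll lying flat, 55 mm across, 18 mm high. Origin: centre of its underside.
- black_tape: Bystander, loose on the bench, to be left alone: black tape roll lying flat, 67 mm across, 19 mm high. Origin: centre of its underside.
- power_bank: Bystander, loose on the bench, to be left alone: black power bank, 100x50x16 mm. Origin: centre of its underside.
Things that resemble listed ones, but are neither listed nor needed, are in the scene too. What is meant by the mount is not purple, and is the larger of those in its own colour.

How it is judged:
By the outcome, as a careful person would: the job done as asked, in the order asked, and still so for the second after the job is handed in, with the robot touching nothing.
It also fails if it takes over 64 s, if anything falls off the work surface, if the arm or the gripper's body presses on something with over 40 N, if the wrist force passes 120 N, or if a joint passes its speed limit or range.

### The arm

A 6-joint arm with a two-finger parallel gripper is mounted at the origin on a cart in front of the work surface, level with it; the furniture and walls round the work are solid. World frame = base frame: x ahead of the robot, y to its left, z up, the work surface at z = 0. Lengths are in mm, angles in rad, forces in N, time in s.
With the tool pointing down it reaches from about 350 to 775 mm from the base axis. Payload 7.3 kg.
Tool frame: the origin (TCP) lies at the very end of the fingers, on their centre line; the grasp point (between the pads) lies 19 mm behind it (env.hold_point_z is the distance from the TCP to the grasp point, in mm); z points along the fingers, y is the direction in which the jaws open and shut (so a half turn about z gives the same grasp; the last joint's range is limited). The gripper opens to 92 mm and grips with 3 to 60 N. Pads are 19 mm wide; open, the fingers measure 130 mm over their backs; the gripper's body (75 mm by 190 mm) begins 47 mm behind the grasp point.
Start: joints at [-1.465, 0.342, 1.524, -0, 1.275, -0.146], TCP at [130.824, -508.458, 226.741] pointing down, gripper open.
Joint ranges: [-2.53, 2.53], [-0.77, 2.02], [0.04, 2.7], [-1, 4.14], [0.28, 2.66], [-3.11, 3.11]. Speed limits (rad/s): [2.57, 2.57, 3.14, 3.14, 3.14, 3.14].

### API

Orientations are given as a 3x3 rotation matrix whose columns are the frame's x, y, z axes.
In Python, from bench import env gives the robot as it stands. Calls block until the motion is done:
- env.goto(position, orientation): joint-space move of the TCP to a pose.
- env.line_to(position, frame=None, feed=150, threshold=None): straight line of the TCP; frame=None keeps the orientation; feed is the mean speed in mm/s. With threshold (N) it stops when the force on the tool has changed by that much, and returns True; else False.
- env.move_joints(angles): joint-space move.
- env.release() and env.close_gripper(strength=None): open the fingers fully, or close them until they stop; strength is the grip in N (None keeps the last).
- env.pause(seconds).
- env.ik(position, orientation): joint angles nearest the present ones, or None.
- env.camera(name): name is "scene" or "top" or "wrist"; returns (picture, depth): 480x640x3 uint8, red, green, blue; 480x640 float32, mm along the optical axis (not along the pixel's ray), 0 where there is no reading.
- env.camera_params(name): a dict with "fx", "fy", "cx", "cy" (pixels), "k1" (the pictures are not rectified: a ray, as slopes to the right and down, at radius r is drawn at 1 + k1 r^2 times it, then the intrinsics apply), "world_to_cam" (4x4, takes a point from world to camera coordinates). Camera axes: x right, y up, looking along -z (the intrinsics and any distortion apply to the point x, -y, -z); pixel columns grow to the right and rows downward; lengths in mm; the calibration is good to about 2 mm. A picture is of the moment at which its call begins: read the wrist's pose just before it. camera_params takes no time and is no camera call; for the wrist camera it gives the pose at the moment of the call.
A pose or a line that the arm cannot do raises env.PlanningError and nothing moves.
- env.close_job(): hands the job in, once; it reports no verdict.
Readings, each from a call of its own:
- env.get_clock(): time.
- env.get_joint_positions(): joint angles.
- env.get_qd(): joint speeds.
- env.get_joint_torque(): joint torques, N m.
- env.get_ee_pos(): TCP position.
- env.get_eef_rot(): TCP orientation.
- env.get_force(): force on the tool from outside, world axes, zero at the start.
- env.get_ft_torque(): the same for the moment, N m.
- env.get_finger_gap(): finger opening in mm.
Only numpy, scipy, OpenCV 4.12 (cv2) and the standard library are available. Lean on these libraries where they do the work, as an engineer would, in place of code of your own. Each camera call takes 0.05 s, during which the arm holds its last target.

## Working session

There is one attempt and no reset: what is moved stays moved. The work goes in short steps, each a Python script; the robot and the scene stay as the last script left them, time stands still between calls to the robot, and variables do not carry over. Pictures are saved under pics/ and viewed, and the job is handed in when it is done.

```bash
ls; mkdir -p pics; cat > h.py <<'E'
import numpy as np, cv2
from bench import env
def save(n,im,s=1):
    cv2.imwrite(f'pics/{n}.png',cv2.cvtColor(im,cv2.COLOR_RGB2BGR))
def ray(p,u,v):
    K=np.array([[p['fx'],0,p['cx']],[0,p['fy'],p['cy']],[0,0,1.]])
    xd,yd=(u-p['cx'])/p['fx'],(v-p['cy'])/p['fy']
    x,y=xd,yd
    for _ in range(50):
        f=1+p['k1']*(x*x+y*y); x,y=xd/f,yd/f
    T=np.array(p['world_to_cam']); R=T[:3,:3]; o=-R.T@T[:3,3]
    return o,R.T@np.array([x,-y,-1.])
def atz(p,u,v,z):
    o,d=ray(p,u,v); return o+d*(z-o[2])/d[2]
def atd(p,u,v,dep):
    o,d=ray(p,u,v); return o+d*dep
def proj(p,X):
    T=np.array(p['world_to_cam']); c=T[:3,:3]@np.asarray(X,float)+T[:3,3]
    x,y=c[0]/-c[2],-c[1]/-c[2]; f=1+p['k1']*(x*x+y*y)
    return np.array([p['fx']*x*f+p['cx'],p['fy']*y*f+p['cy']])
E
python3 - <<'E'
from h import *
for n in ['scene','top','wrist']:
    p=env.camera_params(n); im,d=env.camera(n); save(n+'0',im); np.savez(f'pics/{n}0.npz',im=im,d=d)
    print(n,{k:(np.round(v,3).tolist()) for k,v in p.items()})
print(env.get_clock(), env.get_ee_pos(), env.get_eef_rot(), env.get_finger_gap())
E
```

```text
pics
scene {'fx': 567.575, 'fy': 567.575, 'cx': 317.0, 'cy': 248.649, 'k1': -0.085, 'world_to_cam': [[-0.557, -0.83, 0.008, 427.698], [0.346, -0.223, 0.911, -208.161], [-0.755, 0.511, 0.412, -879.292], [0.0, 0.0, 0.0, 1.0]]}
top {'fx': 571.104, 'fy': 571.104, 'cx': 311.477, 'cy': 241.788, 'k1': -0.17, 'world_to_cam': [[0.012, -1.0, 0.003, 182.879], [0.988, 0.012, 0.152, -525.904], [-0.152, 0.001, 0.988, -1149.245], [0.0, 0.0, 0.0, 1.0]]}
wrist {'fx': 367.161, 'fy': 367.161, 'cx': 319.413, 'cy': 242.448, 'k1': -0.017, 'world_to_cam': [[0.25, -0.968, -0.001, -523.99], [0.926, 0.239, -0.292, 36.368], [0.283, 0.072, 0.956, -390.815], [0.0, 0.0, 0.0, 1.0]]}
0.15 [ 130.78252546 -508.14733956  226.20373185] [[ 9.68474499e-01  2.49112687e-01 -1.17119641e-04]
 [ 2.49112654e-01 -9.68473824e-01  1.15640293e-03]
 [ 1.74647334e-04 -1.14912273e-03 -9.99999325e-01]] 91.81300421467714
```

View pics/top0.png

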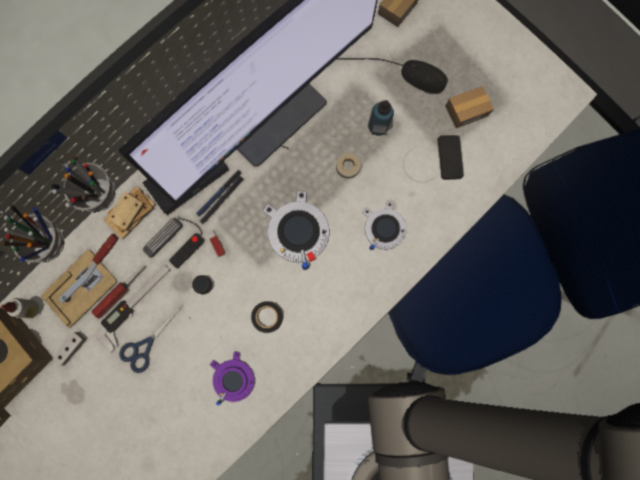

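View pics/scene0.png

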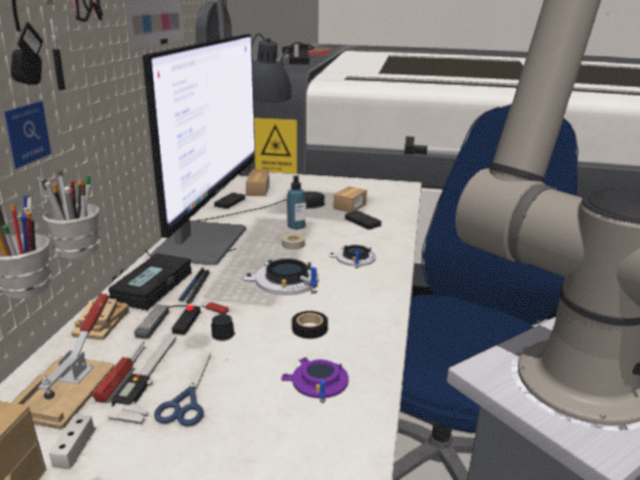

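The top view shows the large silver mount at about (298,230), with the blue knob near (305,265), the red mark near (311,257) and a smaller silver copy at (385,228). I'll enlarge that area.

```bash
python3 - <<'E'
from h import *
im=np.load('pics/top0.npz')['im'];d=np.load('pics/top0.npz')['d']
c=im[180:285,250:350]; save('top0c',cv2.resize(c,None,fx=7,fy=5.7*1.0 if 0 else 5.7,interpolation=cv2.INTER_CUBIC)) if 0 else save('top0c',cv2.resize(c,(560,588),interpolation=cv2.INTER_CUBIC))
p=env.camera_params('top')
for u,v,z in [(298,230,32),(305,265,57),(311,257,14)]: print(atz(p,u,v,z), atd(p,u,v,d[v,u]))
E
```

```text
[549.67969046 217.66473634  32.        ] [551.34952445 217.88835666  22.43266853]
[473.039715   201.71171757  57.        ] [473.0559385  201.71317952  56.85532236]
[495.06963126 189.65300402  14.        ] [494.93931514 189.653308    15.03049143]
```

View pics/top0c.png

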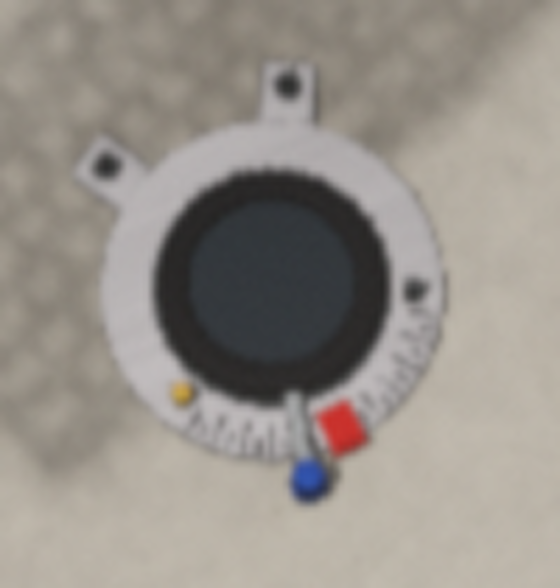

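```bash
python3 - <<'E'
from h import *
p=env.camera_params('wrist');T=np.array(p['world_to_cam']);R=env.get_eef_rot();e=env.get_ee_pos()
c=-T[:3,:3].T@T[:3,3]; print('cam in tool',R.T@(c-e)); print('view dir in tool',R.T@(-T[2,:3]), 'right',R.T@T[0,:3])
# candidates
def Rz(a): # tool x at world angle a, z down
    c,s=np.cos(a),np.sin(a); return np.array([[c,s,0],[s,-c,0],[0,0,-1.]])
for a in np.radians([0,30,60,90,120,150,180,210,-30,-60,-90]):
    out=[]
    for pos in [(549,217,220),(500,200,60),(500,285,60),(480,180,60)]:
        q=env.ik(pos,Rz(a)); out.append(None if q is None else np.round(q,2).tolist())
    print(round(np.degrees(a)),out)
print(env.get_force())
E
```

```text
cam in tool [  79.6593985    -0.35976601 -157.50024244]
view dir in tool [-2.92337276e-01  9.60410717e-05  9.56315276e-01] right [6.06873178e-04 9.99999812e-01 8.50876276e-05]
0 [[0.25, 0.47, 1.35, -0.0, 1.33, 1.82], [0.24, 0.56, 1.69, -0.0, 0.89, 1.81], [0.38, 0.61, 1.59, -0.0, 0.95, 1.96], [0.21, 0.52, 1.77, -0.0, 0.85, 1.78]]
30 [[0.25, 0.47, 1.35, -0.0, 1.33, 1.29], [0.24, 0.56, 1.69, -0.0, 0.89, 1.29], [0.38, 0.61, 1.59, -0.0, 0.95, 1.43], [0.21, 0.52, 1.77, -0.0, 0.85, 1.26]]
60 [[0.25, 0.47, 1.35, -0.0, 1.33, 0.77], [0.24, 0.56, 1.69, -0.0, 0.89, 0.76], [0.38, 0.61, 1.59, -0.0, 0.95, 0.91], [0.21, 0.52, 1.77, -0.0, 0.85, 0.73]]
90 [[0.25, 0.47, 1.35, -0.0, 1.33, 0.25], [0.24, 0.56, 1.69, -0.0, 0.89, 0.24], [0.38, 0.61, 1.59, -0.0, 0.95, 0.38], [0.21, 0.52, 1.77, -0.0, 0.85, 0.21]]
120 [[0.25, 0.47, 1.35, -0.0, 1.33, -0.28], [0.24, 0.56, 1.69, -0.0, 0.89, -0.29], [0.38, 0.61, 1.59, -0.0, 0.95, -0.14], [0.21, 0.52, 1.77, -0.0, 0.85, -0.31]]
150 [[0.25, 0.47, 1.35, -0.0, 1.33, -0.8], [0.24, 0.56, 1.69, -0.0, 0.89, -0.81], [0.38, 0.61, 1.59, -0.0, 0.95, -0.66], [0.21, 0.52, 1.77, 
[... 151 characters left out ...]
52, 1.77, -0.0, 0.85, -1.36]]
210 [[0.25, 0.47, 1.35, -0.0, 1.33, -1.85], [0.24, 0.56, 1.69, -0.0, 0.89, -1.86], [0.38, 0.61, 1.59, -0.0, 0.95, -1.71], [0.21, 0.52, 1.77, -0.0, 0.85, -1.89]]
-30 [[0.25, 0.47, 1.35, -0.0, 1.33, 2.34], [0.24, 0.56, 1.69, -0.0, 0.89, 2.33], [0.38, 0.61, 1.59, -0.0, 0.95, 2.48], [0.21, 0.52, 1.77, -0.0, 0.85, 2.3]]
-60 [[0.25, 0.47, 1.35, -0.0, 1.33, 2.86], [0.24, 0.56, 1.69, -0.0, 0.89, 2.86], [0.38, 0.61, 1.59, -0.0, 0.95, 3.0], [0.21, 0.52, 1.77, -0.0, 0.85, 2.83]]
-90 [[0.25, 0.47, 1.35, -0.0, 1.33, -2.89], [0.24, 0.56, 1.69, -0.0, 0.89, -2.9], [0.38, 0.61, 1.59, -0.0, 0.95, -2.76], [0.21, 0.52, 1.77, -0.0, 0.85, -2.93]]
[-0.3006781   0.68844472  0.36108281]
```

View pics/wrist0.png

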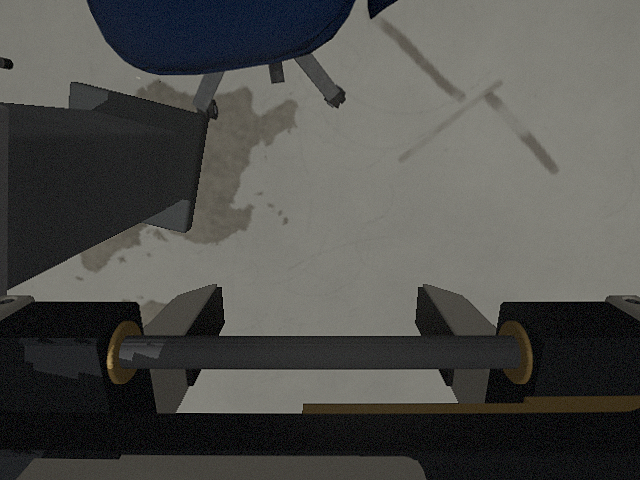

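```bash
cat >> h.py <<'E'
def Rz(a):
    c,s=np.cos(a),np.sin(a); return np.array([[c,s,0],[s,-c,0],[0,0,-1.]])
def wpic(n):
    p=env.camera_params('wrist'); im,d=env.camera('wrist'); save(n,im); np.savez(f'pics/{n}.npz',im=im,d=d,**{k:np.array(v) for k,v in p.items()})
    return p,im,d
def load(n):
    z=np.load(f'pics/{n}.npz'); return {k:(float(z[k]) if z[k].ndim==0 else z[k]) for k in z.files if k not in('im','d')},z['im'],z['d']
E
python3 - <<'E'
from h import *
env.goto((468,200,190),Rz(np.radians(10)))
env.close_gripper(10)
wpic('w1'); print(env.get_clock(),env.get_finger_gap(),env.get_ee_pos(),env.get_force())
E
```

```text
4.4 0.568106750998007 [468.02022529 200.00983996 190.01821318] [ 0.12663715 -0.42320568 -0.23965697]
```

View pics/w1.png

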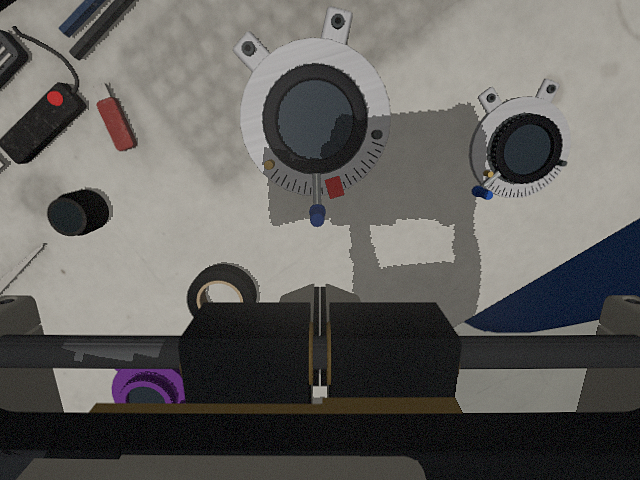

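The wrist view shows the mount clearly, with the knob top near (317,211), the red mark near (335,187) and the brass pin near (269,165). I'll enlarge it and measure.

```bash
python3 - <<'E'
from h import *
p,im,d=load('w1')
save('w1c',cv2.resize(im[30:235,230:400],None,fx=2.9*1.2/1.2,fy=2.9,interpolation=cv2.INTER_CUBIC))
save('w1d',cv2.resize(im[140:235,255:395],None,fx=5.6,fy=5.6,interpolation=cv2.INTER_CUBIC))
E
```

```text
(no output)
```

View pics/w1c.png

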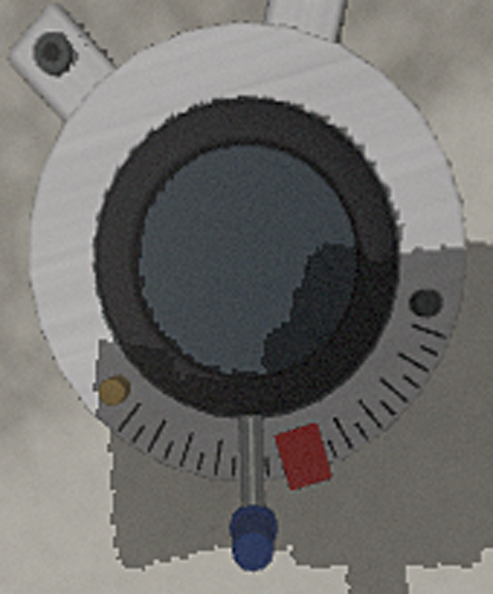

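View pics/w1d.png

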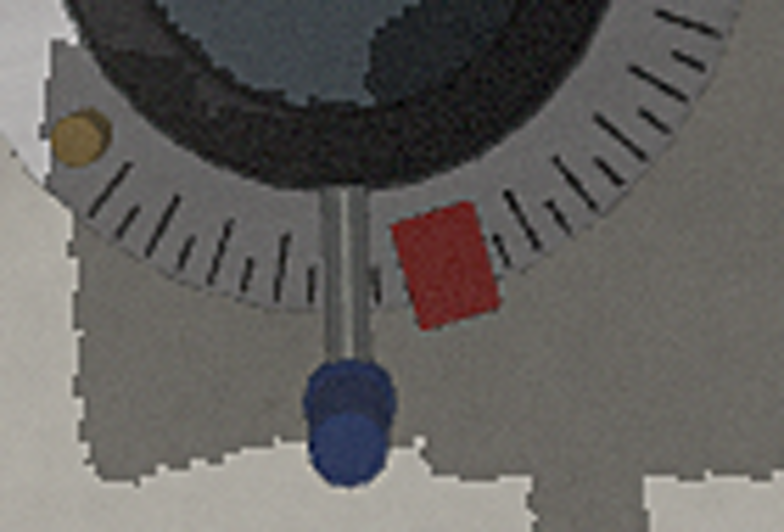

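```bash
python3 - <<'E'
from h import *
from scipy.optimize import least_squares
p,im,d=load('w1')
C=lambda x,y:(230+(x+.5)/2.9-.5,30+(y+.5)/2.9-.5)
D=lambda x,y:(255+(x+.5)/5.6-.5,140+(y+.5)/5.6-.5)
def fit(pts,z,r):
    P=np.array([atz(p,*C(*q),z)[:2] for q in pts])
    s=least_squares(lambda c:np.hypot(*(P-c[:2]).T)-c[2],[549,217,r]); return s.x,s.fun
print('base',fit([(30,265),(465,225),(215,24),(60,385),(455,305),(120,55),(400,90)],12,66))
print('ring',fit([(94,255),(400,245),(250,417),(245,97),(130,355),(370,350)],32,43))
c=np.array(fit([(94,255),(400,245),(250,417),(245,97),(130,355),(370,350)],32,43)[0][:2])
for c in (c,np.array(fit([(30,265),(465,225),(215,24),(60,385),(455,305),(120,55),(400,90)],12,66)[0][:2])):
  print(c)
  for n,q,z in [('brass',C(118,388),28),('dark',C(427,300),28),('red',D(446,266),14),('knob',D(348,448),57),('lev',D(346,270),25),('ear1',C(53,54),5)]:
    X=atz(p,*q,z)[:2]; v=X-c; print(n,X.round(1),'r',np.hypot(*v).round(1),'ang',np.degrees(np.arctan2(v[1],v[0]))%360)
E
```

```text
base (array([553.26818579, 220.46261064,  65.84795012]), array([-1.70641689,  0.82425853, -0.45173426,  1.26977818, -0.88309537,
        1.05438879, -0.10717898]))
ring (array([553.58750524, 219.17194207,  42.84774213]), array([ 0.36350357,  0.20941755,  0.26657884, -0.16730386, -0.4330015 ,
       -0.2391946 ]))
[553.58750524 219.17194207]
brass [512.4 250.8] r 52.0 ang 142.49905925846477
dark [552.6 166.6] r 52.6 ang 268.91083614505413
red [500.1 192.4] r 59.8 ang 206.5912578266504
knob [477.6 204.3] r 77.4 ang 191.08537299430404
lev [498.2 208.4] r 56.4 ang 190.9740124774411
ear1 [601.4 285.2] r 81.5 ang 54.09747531996129
[553.26818579 220.46261064]
brass [512.4 250.8] r 50.9 ang 143.43249881455745
dark [552.6 166.6] r 53.9 ang 269.2762380160898
red [500.1 192.4] r 60.1 ang 207.826902535318
knob [477.6 204.3] r 77.3 ang 192.06913440239828
lev [498.2 208.4] r 56.3 ang 192.3250491731525
ear1 [601.4 285.2] r 80.7 ang 53.37614007353442
```

```bash
cat >> h.py <<'E'
CEN=np.array([553.5,219.5])
def push_pose(thdeg,off,z=38,r=78):
    """TCP pose beside the knob with lever at thdeg; off>0: on CCW side"""
    t=np.radians(thdeg); u=np.array([np.cos(t),np.sin(t)]); v=np.array([-u[1],u[0]])
    P=CEN+r*u+off*v
    return np.array([*P,z]), Rz(t-np.pi)
E
python3 - <<'E'
from h import *
P,R=push_pose(191.3,40,100); env.goto(P,R)
P,R=push_pose(191.3,40); env.line_to(P,R,feed=100)
f0=env.get_force(); print(env.get_ee_pos(),f0,env.get_clock())
P,R=push_pose(191.3,20); print('contact',env.line_to(P,R,feed=20,threshold=1.2))
e=env.get_ee_pos(); t=np.radians(191.3); print((e[:2]-CEN)@[-np.sin(t),np.cos(t)], env.get_force()-f0)
wpic('w2'); print(env.get_clock())
E
```

```text
[485.43966696 165.32503811  38.82088077] [ 0.88448417  0.29637351 -0.57505142] 5.6417
contact True
21.84467614027237 [-0.61891538 -0.85364742  1.45864751]
6.5333
```

View pics/w2.png

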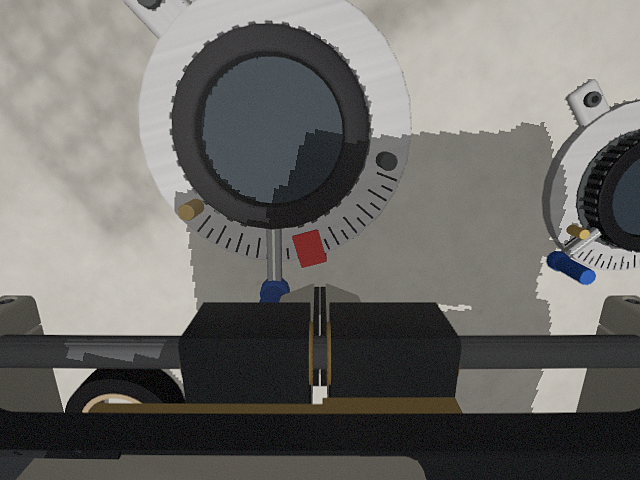

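```bash
python3 - <<'E'
from h import *
th=[183,175,167,160,156,152,148]
for a in th:
    P,R=push_pose(a,21.5); s=env.line_to(P,R,feed=22 if a>158 else 14,threshold=4)
    print(a,s,env.get_force().round(2),env.get_ee_pos().round(1),env.get_clock())
    if s: break
wpic('w3')
E
```

```text
183 False [ 0.34 -0.79  0.77] [476.7 193.9  37.9] 7.2417
175 False [ 0.   -0.19 -0.24] [474.  204.9  38. ] 7.9083
167 False [0.13 0.26 0.03] [472.8 216.1  38. ] 8.575
160 False [-0.25 -0.17  0.76] [472.9 226.   38. ] 9.175
156 False [ 0.67 -0.68 -1.11] [473.5 231.6  38. ] 9.725
152 False [ 0.32 -1.34 -0.36] [474.5 237.1  38. ] 10.275
148 True [-0.67 -1.84  1.17] [474.1 237.2  37.6] 10.5083
```

View pics/w3.png

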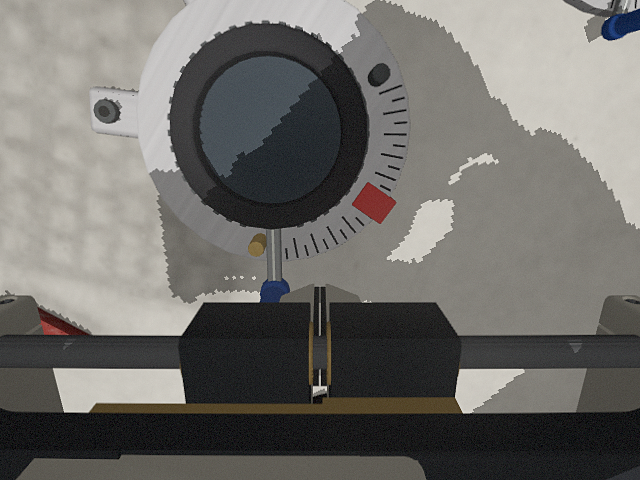

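```bash
python3 - <<'E'
from h import *
p,im,d=load('w3')
save('w3d',cv2.resize(im[215:310,220:340],None,fx=6,fy=6,interpolation=cv2.INTER_CUBIC))
E
```

```text
(no output)
```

View pics/w3d.png

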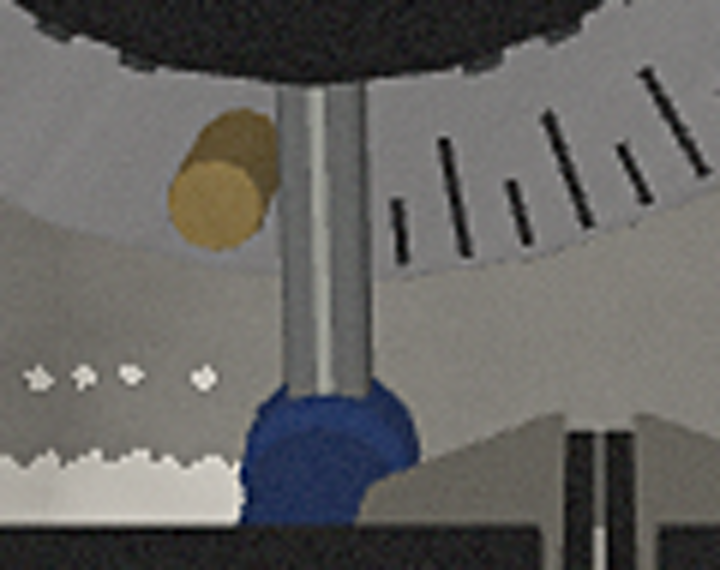

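The lever is beside the brass pin, within about 0.5 mm. I'll press once more, gently, to confirm contact.

```bash
python3 - <<'E'
from h import *
e=env.get_ee_pos(); R=env.get_eef_rot(); th=np.degrees(np.arctan2(R[1,0],R[0,0]))+180; f0=env.get_force()
P=e.copy(); P[2]=38; P[:2]+= -4*R[:2,1]   # CW tangent = -tool y
s=env.line_to(P,R,feed=5,threshold=5)
e2=env.get_ee_pos(); print(th,s,(e2-e)[:2]@-R[:2,1], e2, [env.get_force().round(2) for _ in range(2)],(env.get_force())[:2]@R[:2,1])
wpic('w4'); print(env.get_clock())
p,im,d=load('w4')
save('w4d',cv2.resize(im[215:310,220:340],None,fx=6,fy=6,interpolation=cv2.INTER_CUBIC))
E
```

```text
151.23296377441557 True -0.10502845505418178 [473.62925131 237.31355049  36.97997907] [array([ 0.28, -0.52, -0.2 ]), array([ 0.28, -0.52, -0.2 ])] 0.32338546742904417
11.0667
```

View pics/w4d.png

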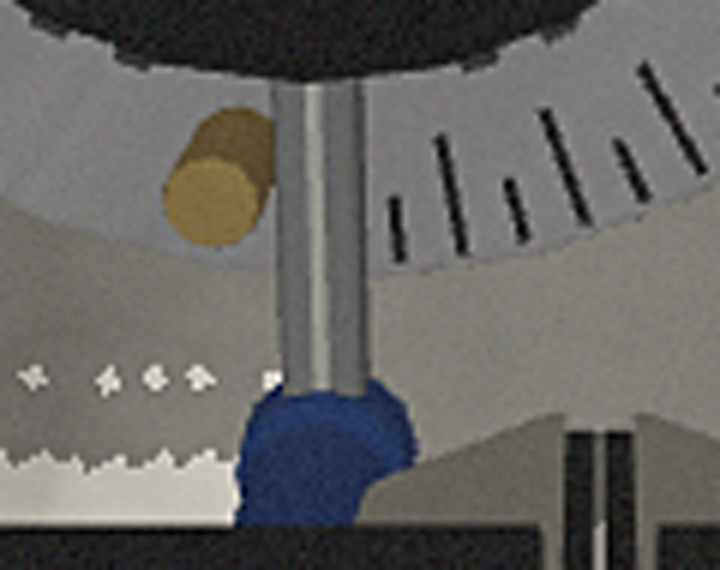

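```bash
python3 - <<'E'
from h import *
e=env.get_ee_pos(); R=env.get_eef_rot(); t=R[:2,1]
print(env.get_clock())
for k in (0.6,1.2,1.8):
    P=e.copy(); P[2]=38; P[:2]-= k*t
    s=env.line_to(P,R,feed=5,threshold=6)
    fs=[]
    for _ in range(5): env.pause(0.04); fs.append(env.get_force()[:2]@t)
    e2=env.get_ee_pos(); print(k,s,'moved',(e2-e)[:2]@-t,'z',e2[2],'F',np.mean(fs).round(2),np.std(fs).round(2),env.get_clock())
    if s or np.mean(fs)>4: break
wpic('w5')
p,im,d=load('w5')
save('w5d',cv2.resize(im[215:310,220:340],None,fx=6,fy=6,interpolation=cv2.INTER_CUBIC))
E
```

```text
11.0667
0.6 False moved 0.2506303086294116 z 37.76288236890876 F 2.69 0.14 11.725
1.2 False moved 0.43386549567941946 z 37.73016838108214 F 5.38 0.36 12.2
```

View pics/w5d.png

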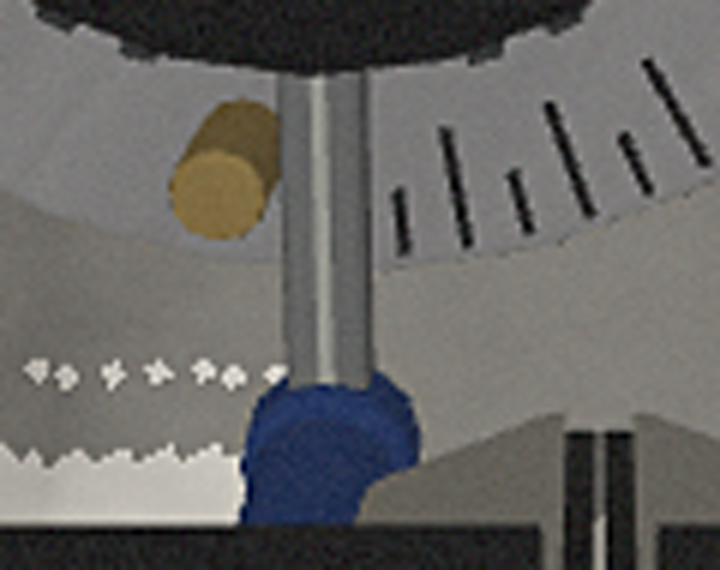

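```bash
python3 - <<'E'
from h import *
z=np.load('pics/top0.npz');d=z['d'];p=env.camera_params('top')
L=[]
for v in range(0,330,3):
  for u in range(60,420,3):
    if d[v,u]>0:
        X=atd(p,u,v,d[v,u])
        if X[2]>60: L.append(X)
L=np.array(L); 
P,R=push_pose(151.2,-40)
# distance in tool frame
Q=(L-P)@R
o=np.argsort(np.maximum(abs(Q[:,0])-38,abs(Q[:,1])-95))[:8]
print(P,L[o].round(),Q[o].round())
e=env.get_ee_pos();Rc=env.get_eef_rot(); print('off',(e[:2]-CEN)@Rc[:2,1],'r',(e[:2]-CEN)@-Rc[:2,0])
E
```

```text
[504.41822592 292.12905378  38.        ] [[625. 371. 697.]
 [624. 371. 705.]
 [626. 371. 708.]
 [621. 374. 705.]
 [624. 373. 700.]
 [628. 370. 699.]
 [623. 373. 708.]
 [623. 374. 696.]] [[  68. -127. -659.]
 [  67. -127. -667.]
 [  69. -127. -670.]
 [  63. -128. -667.]
 [  66. -128. -662.]
 [  70. -128. -661.]
 [  65. -128. -670.]
 [  64. -129. -658.]]
off 22.400932220239298 r 78.98637068619726
```

```bash
python3 - <<'E'
from h import *
a=151.2
P,R=push_pose(a,31); env.line_to(P,R,feed=60)
P,R=push_pose(a,31,85); env.line_to(P,R,feed=120)
P,R=push_pose(a,-34,85); env.line_to(P,R,feed=120)
wpic('w6')
P,R=push_pose(a,-34,38); env.line_to(P,R,feed=80)
env.pause(0.2); f0=env.get_force(); print(f0,env.get_clock(),env.get_ee_pos())
for off in (-26,-24,-23,-22,-21,-20,-19):
    P,R=push_pose(a,off); s=env.line_to(P,R,feed=12)
    env.pause(.1); f=np.mean([ (env.get_force()-f0)[:2]@R[:2,1], ]); print(off,f.round(2),env.get_clock())
    if f<-1.0: break
wpic('w7')
E
```

```text
[-0.65909558  0.32992702 -0.43852784] 14.7833 [501.85425057 287.03200551  38.57478694]
-26 1.05 15.7
-24 -0.01 16.1167
-23 -0.68 16.4667
-22 -0.85 16.8167
-21 -1.6 17.1667
```

View pics/w7.png

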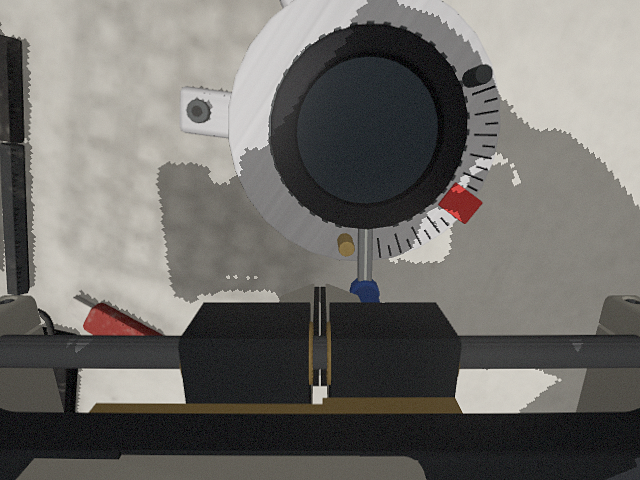

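View pics/w6.png

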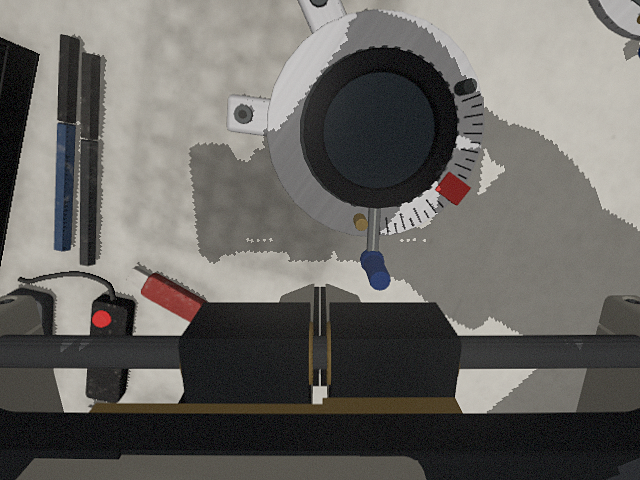

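```bash
python3 - <<'E'
from h import *
for a in (160,168,176,184,192,200):
    P,R=push_pose(a,-22); s=env.line_to(P,R,feed=25,threshold=8)
    print(a,s,env.get_force().round(1),env.get_clock())
    if s: break
env.pause(.15); wpic('w8'); print(env.get_ee_pos())
p,im,d=load('w8')
save('w8d',cv2.resize(im[200:310,300:440],None,fx=5.4,fy=5.4,interpolation=cv2.INTER_CUBIC))
E
```

```text
160 False [-1.  -0.2 -0.6] 17.825
168 False [0.1 0.3 0.6] 18.425
176 False [ 0.1 -0.6 -0.7] 19.025
184 False [-0.5  0.8 -1. ] 19.625
192 False [ 0.4 -0.9 -0.2] 20.225
200 False [-0.1 -0.   0.6] 20.825
[472.71982164 213.54233898  38.00657563]
```

View pics/w8d.png

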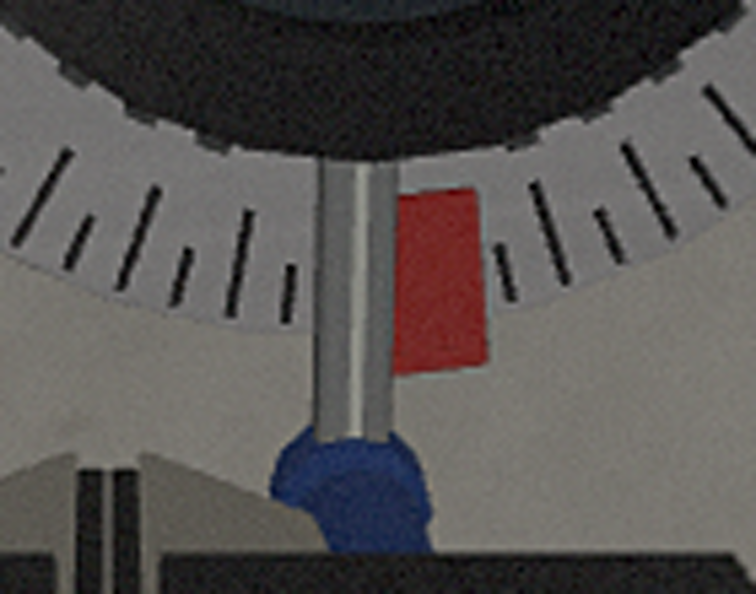

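```bash
cat > m.py <<'E'
from h import *
from scipy.optimize import least_squares
def fitc(p,pts,z,r):
    P=np.array([atz(p,*q,z)[:2] for q in pts])
    s=least_squares(lambda c:np.hypot(*(P-c[:2]).T)-r,CEN); return s.x,s.fun
E
python3 - <<'E'
from m import *
p,im,d=load('w8')
D=lambda x,y:(300+(x+.5)/5.4-.5,200+(y+.5)/5.4-.5)
ang=lambda X:np.degrees(np.arctan2(*(X[:2]-CEN)[::-1]))%360
for n,q,z in [('lev',(358,275),25),('levL',(317,275),25),('levR',(395.5,275),25),('redR1',(472,189),14),('redR2',(488,360),14),('redRm',(480,275),14)]:
    X=atz(p,*D(*q),z); print(n,X.round(1),np.hypot(*(X[:2]-CEN)).round(1),ang(X).round(2))
P,R=push_pose(200,-22);print(P)
save('w8f',im)
E
```

```text
lev [502.4 200.5  25. ] 54.5 200.43
levL [501.2 204.   25. ] 54.6 196.53
levR [503.6 197.3  25. ] 54.6 203.99
redR1 [511.2 190.9  14. ] 51.0 214.07
redR2 [495.8 182.6  14. ] 68.5 212.57
redRm [503.6 186.8  14. ] 59.7 213.21
[472.67953243 213.49566648  38.        ]
```

View pics/w8.png

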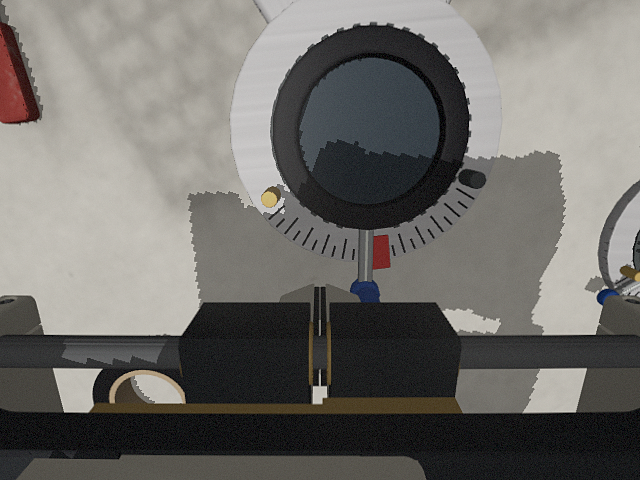

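```bash
python3 - <<'E'
from m import *
for a in (205.0,):
    P,R=push_pose(a,-22); s=env.line_to(P,R,feed=15,threshold=8)
    print(a,s,env.get_clock())
env.pause(.15); wpic('w9'); print(env.get_ee_pos())
p,im,d=load('w9')
save('w9d',cv2.resize(im[220:310,320:420],None,fx=6.5,fy=6.5,interpolation=cv2.INTER_CUBIC))
E
```

```text
205.0 False 21.65
[473.49700504 206.48942313  38.00899342]
```

View pics/w9d.png

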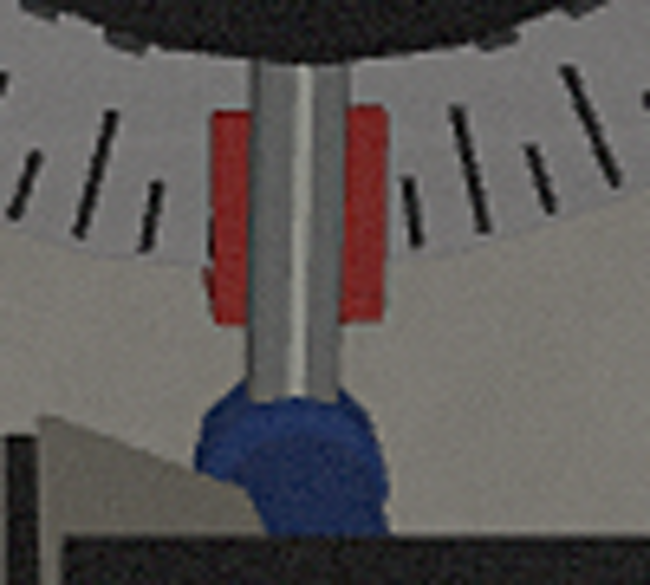

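```bash
cat >> m.py <<'E'
def rep(p,D,pts):
    for n,q,z in pts:
        X=atz(p,*D(*q),z); v=X[:2]-CEN; print(n,X.round(1),np.hypot(*v).round(1),(np.degrees(np.arctan2(v[1],v[0]))%360).round(2))
E
python3 - <<'E'
from m import *
p,im,d=load('w9')
D=lambda x,y:(320+(x+.5)/6.5-.5,220+(y+.5)/6.5-.5)
rep(p,D,[('lev',(297,260),25),('levL',(248.5,260),25),('levR',(343,260),25),('lev',(301,180),25),('redL',(213,215),14),('redR',(386,215),14)])
E
```

```text
lev [500.  194.2  25. ] 59.2 205.34
levL [498.4 197.5  25. ] 59.3 201.79
levR [501.5 191.   25. ] 59.3 208.72
lev [505.8 196.8  25. ] 52.8 205.46
redL [497.6 199.   14. ] 59.5 200.12
redR [503.5 186.4  14. ] 60.0 213.46
```

```bash
python3 - <<'E'
from m import *
P,R=push_pose(206.4,-22); s=env.line_to(P,R,feed=8,threshold=8)
env.pause(.2); print(s,env.get_clock(),env.get_force())
P,R=push_pose(206.4,-34); env.line_to(P,R,feed=50)
P,R=push_pose(206.4,-34,100); env.line_to(P,R,feed=120)
P,R=push_pose(206.4,0,130,r=95); env.line_to(P,R,feed=120)
env.pause(.1); wpic('w10'); print(env.get_clock())
E
```

```text
False 22.45 [0.41716305 1.23225957 0.713161  ]
24.2083
```

View pics/w10.png

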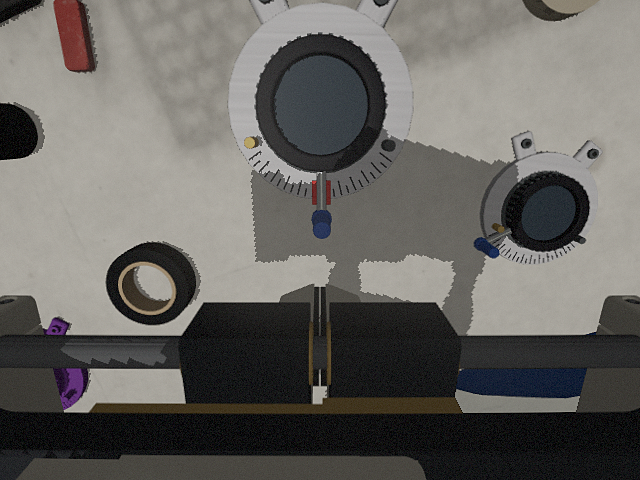

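```bash
python3 - <<'E'
from m import *
p,im,d=load('w10')
save('w10d',cv2.resize(im[160:240,280:360],None,fx=7.4,fy=7.4,interpolation=cv2.INTER_CUBIC))
E
```

```text
(no output)
```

View pics/w10d.png

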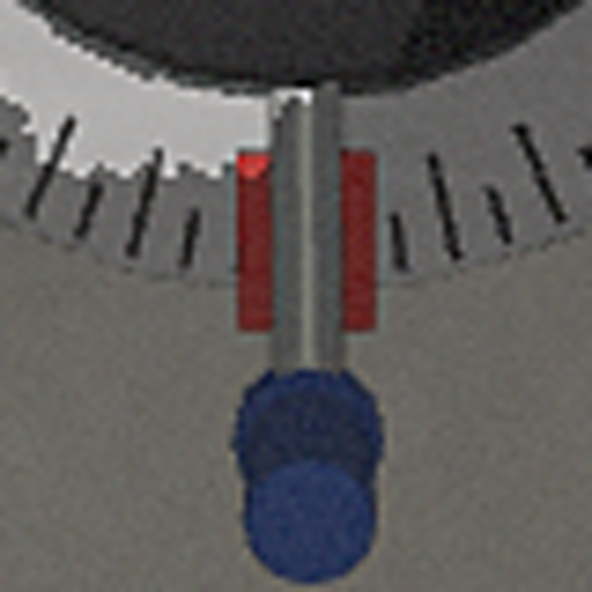

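```bash
python3 - <<'E'
from m import *
p,im,d=load('w10')
D=lambda x,y:(280+(x+.5)/7.4-.5,160+(y+.5)/7.4-.5)
rep(p,D,[('levL',(272.5,240),25),('levR',(343.5,240),25),('redL',(238,240),14),('redR',(376.5,240),14)])
P,R=push_pose(206.4,0,200,r=95); env.line_to(P,R,feed=150)
env.goto((420,-200,250),Rz(np.radians(10)))
im,d=env.camera('top'); save('top1',im); o=np.load('pics/top0.npz')['im']
df=np.abs(im.astype(int)-o).max(2); save('diff',cv2.cvtColor(np.clip(df*2,0,255).astype(np.uint8),cv2.COLOR_GRAY2RGB))
print(env.get_clock())
E
```

```text
levL [500.4 196.3  25. ] 57.9 203.63
levR [503.5 190.1  25. ] 58.0 210.43
redL [497.3 198.7  14. ] 60.0 200.3
redR [503.5 186.2  14. ] 60.1 213.66
26.3
```

View pics/top1.png

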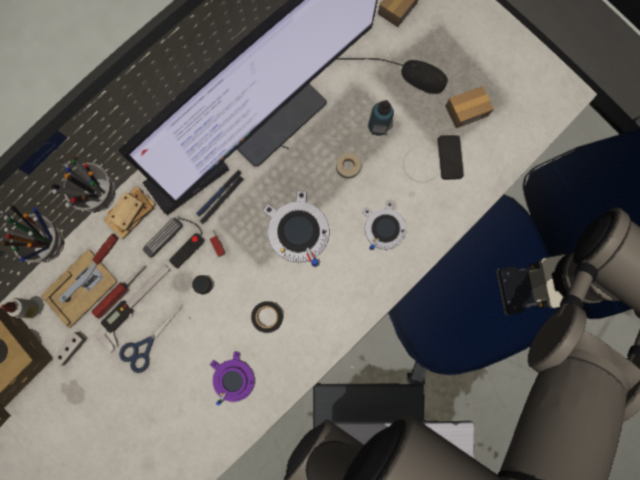

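View pics/diff.png

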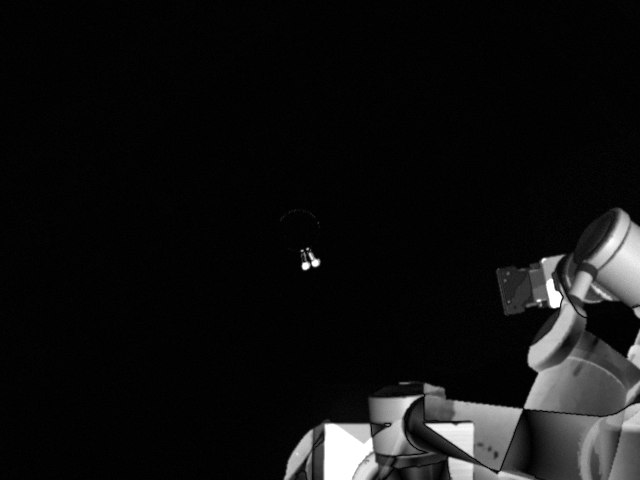

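The lever sits at 207.03° and the centre of the red mark at 206.98°. The before/after difference picture shows changes only at the lever and ring of this mount and at the arm, so I'm handing the job in.

```bash
python3 -c "
from h import *
env.close_job(); print(env.get_clock())"
```

```text
the job is handed in; nothing more can be done
the job is handed in; nothing more can be done
```

The polariser mount is re-zeroed and set: the lever arm now lies centred over the red mark, with red showing on both sides. I handed the job in at about 26 s of the 64 s allowed, with the arm well clear.

- **Re-zero:** With the gripper closed, I pushed the blue knob clockwise with the outside of the fingers until the lever met the brass pin. At the pin the force rose to about 5.4 N with almost no further movement, and the wrist picture showed the arm against it.
- **Setting:** I lifted over the knob and pushed it counter-clockwise in small steps to the mark, then backed off and lifted away. The last wrist picture put the lever at 207.03° and the mark's centre at 206.98° (world angles), a difference well under 0.1 mm.
- **Surroundings:** Comparing top pictures from before and after, only this mount's lever and ring and the arm had changed.
- **Disagreements:** The top and wrist cameras differed by about 4 mm on where the mount's axis is, so I relied on the wrist camera. Two early force stops at the pin were ambiguous because of about 1 N of noise. I settled it with the slower press that gave the 5.4 N.

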